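# Close up the vacuum manifold and its waste flask

## Robot

A 6-joint arm with a two-finger parallel gripper is mounted at the origin on the work surface. World frame = base frame: x ahead of the robot, y to its left, z up, the work surface at z = 0. Lengths are in m, angles in rad, forces in N, time in s.
With the tool pointing down it reaches from about 0.375 to 0.975 m from the base axis. Payload 3.8 kg.
Tool frame: the origin (TCP) lies between the finger pads; the fingertips stand 19 mm ahead of it and the grasp point (between the pads) is the TCP; z points along the fingers, y is the line along which they close (so a half turn about z gives the same grasp; the last joint's range is limited). The gripper opens to 88 mm and grips with 3 to 60 N. Pads are 18 mm wide; open, the fingers measure 123 mm over their backs; the gripper's body (75 mm by 187 mm) begins 45 mm behind the grasp point.
Start: joints at [-1.149, 0.264, 1.604, -0, 1.274, -0.037], TCP at [0.299, -0.605, 0.258] pointing down, gripper open.
Joint ranges: [-2.63, 2.63], [-0.94, 2.18], [0.31, 2.57], [-1.31, 4.45], [0, 2.66], [-2.55, 2.55]. Speed limits (rad/s): [2.57, 2.57, 3.14, 3.14, 3.14, 3.14].

## Interface

Orientations are given as a rotation vector (axis times angle).
In Python, from plant import env gives the robot as it stands. The module is installed in compiled form; this text tells all that it offers.
- The arm moves only by the tool play_rows, never from a script. Its argument "deltas" is a list of rows, each a list of 2 entries, a list of its own where there are three numbers: the shift along the tool's x, y, z in cm, then the turn, a rotation vector about the tool's x, y, z in rad. In form: [[[dx, dy, dz], [rx, ry, rz]], ...]. A call has 1 to 8 rows; each row shifts and turns the commanded pose from where the row before left it, along the tool's axes as they then stand; what a row does not reach is not made up. A row lasts 1/8 s, in which the tool goes at most 62.5 mm and 10.7 degrees, less where a joint would pass 70% of its speed; a pose out of reach is approached as far as the arm can. A call is refused whole if a number of a shift passes 6.25 or a number of a turn 0.188, either way. A call with a gripper value outside its range is refused whole. "claw" is the finger opening in cm, from 0 to 8.81, set as the call begins (left out, the last holds). The fingers move at their own pace and stop on an object; the grip force is fixed at half the most. Time passes only in rows, so rows that do not move let the fingers close. It gives the time, the measured TCP pose, the force, the opening and the grip force at its end, in the units of the state.
- env.sense(): the state, without advancing time (a new reading comes with each control period).
- env.read_camera(name): name is "side" or "top"; returns (picture, depth): 384x512x3 uint8, red, green, blue; 384x512 float32, m along the optical axis (not along the pixel's ray), 0 where there is no reading.
- env.camera_params(name): a dict with "mtx" (3x3 intrinsics, pixels), "k1" (the pictures are not rectified: a ray, as slopes to the right and down, at radius r is drawn at 1 + k1 r^2 times it, then the intrinsics apply), "origin" and "attitude" of the camera in the world. Camera axes: x right, y up, looking along -z (the intrinsics and any distortion apply to the point x, -y, -z); pixel columns grow to the right and rows downward; lengths in m; the calibration is good to about 2 mm. A picture is of the moment at which its call begins. camera_params takes no time and is no camera call.
- env.hand_in(): hands the job in; it is judged then, once.
The state is a dict: "time_s": time; "joints": joint angles; "joint_vel": joint speeds; "joint_torque": joint torques, N m; "position": TCP position; "orientation": TCP orientation; "force": force on the tool from outside, world axes, zero at the start; "wrist_torque": the same for the moment, N m; "grip_width": finger opening in m; "gripper_force": force on a finger pad.
Only numpy, scipy, OpenCV 4.12 (cv2) and the standard library are available. Lean on these libraries where they do the work, as an engineer would, in place of code of your own. Each camera call takes 0.05 s, during which the arm holds its last target. There are 200 camera calls.

## Task

Get the vacuum manifold ready for a run: lower its blue lid over the two locating pins of the white chamber until it lies flush on the rim all round, and set the red stopper into the neck of the waste flask, fully home. Lower both gently under control rather than dropping them, keep the glass flask standing on the bench, and do not disturb the tube rack, the wash bottle or the tip box.

Things in the scene. Friction and masses are not known exactly. Their poses are not given: they have to be found in the camera images.
- chamber: White open-topped box, fixed, 180 (x) x 110 (y) x 70 mm high. Origin: centre of its underside, z up. The lid rests on its rim, 70 mm up. Two upright steel pins, 8 mm in diameter with tapered tips, stand 19 mm above the rim at (x, y) = (74, 39) and (-74, -39) mm. A gauge and a nozzle stick out 30 mm beyond its +x end, below the rim.
- lid: Blue plate 180 (x) x 110 (y) x 12 mm, loose, 0.3 to 0.5 kg, flat on the bench. Origin: centre of its underside, z up. Two 11 mm through holes at (74, 39) and (-74, -39) mm: fits either way round. White ports up to 22 mm above the origin. Black bridge handle along x over its middle: bar 124 mm long, 14 x 14 mm, 51 to 65 mm above the origin, on posts at x = +-50 mm.
- lid_grip (a point): Centre of the lid's handle bar, 58 mm above the lid's origin, over the lid's centre; axes as the lid.
- flask: Conical clear-glass flask with a side arm, loose, 0.35 to 0.5 kg, standing. Origin: centre of its underside, z up its axis. Base 104 mm in diameter, tapering to a 46 mm neck at 118 mm; mouth at 170 mm with a 51 mm rim bead; straight bore 38 mm in diameter. The side arm sticks out along +x to 65 mm from the axis at 131 to 148 mm height.
- flask_mouth (a point): Centre of the flask's mouth in the plane of its rim, 170 mm above the flask's origin.
- stopper: Red tapered stopper, loose, 0.07 kg, standing on its narrow end on the robot's side of the flask. Origin: centre of the narrow end, z up its axis. Plug 28 mm in diameter at the bottom, 35 mm at 32 mm; head 45 mm in diameter from 32 to 54 mm, its flat shoulder rests on the flask's rim; steel nozzle on top to 74 mm. Fully home, its origin is 32 mm below the mouth.
- stopper_head (a point): Middle of the stopper's head, on its axis, 43 mm above the stopper's origin.
- tube_rack: Bystander: white rack of red-capped sample tubes, 100 x 142 mm, 107 mm high, loose. Origin: centre of its underside.
- wash_bottle: Bystander: white wash bottle with red cap and spout, 72 mm in diameter, 195 mm high, loose. Origin: centre of its underside.
- tip_box: Bystander: orange tip box with clear lid, 85 x 122 mm, 63 mm high, loose. Origin: centre of its underside.
There are look-alikes about, which are no part of the job. Of the things that look like the stopper, the smaller one is meant. Leave any purple look-alike of the flask alone.

How it is judged:
By the outcome, as a careful person would: the job done as asked, in the order asked, and still so for the second after the job is handed in, with the robot touching nothing.
It also fails if it takes over 67 s, if anything falls off the work surface, if the arm or the gripper's body presses on something with over 40 N, if the wrist force passes 120 N, or if a joint passes its speed limit or range.

## Working session

There is one attempt and no reset: what is moved stays moved. The work goes in short steps, Python scripts to look and compute and a tool call to move; the robot and the scene stay as the last step left them, time stands still between calls to the robot, and variables do not carry over. Pictures are saved under pics/ and viewed, at most 10 in all, crops included, and the job is handed in when it is done.

Besides the shell and the picture viewer there is one more tool, called after "Request:" as a command line: name --argument value ..., lists and objects as JSON in quotes. play_rows: Moves the arm, as the interface text tells. Its arguments: {"type":"object","properties":{"deltas":{"type":"array"},"claw":{"type":"number"}},"required":["deltas"]}

```bash
mkdir -p pics; cat > h.py <<'E'
import numpy as np, cv2
from plant import env
from scipy.spatial.transform import Rotation as R
def cam(n):
    p=env.camera_params(n); A=np.array(p["attitude"],float)
    if A.shape!=(3,3):
        A=R.from_rotvec(A).as_matrix() if A.size==3 else R.from_quat(A).as_matrix()
    return np.array(p["mtx"]),p["k1"],np.array(p["origin"]),A
def rays(n,uv):
    K,k1,o,A=cam(n)
    uv=np.asarray(uv,float).reshape(-1,2)
    d=(uv-K[:2,2])/[K[0,0],K[1,1]]; s=d.copy()
    for _ in range(20): s=d/(1+k1*(s**2).sum(1,keepdims=True))
    return o,np.c_[s[:,0],-s[:,1],-np.ones(len(s))]@A.T
def onplane(n,uv,z):
    o,d=rays(n,uv); return o+d*((z-o[2])/d[:,2])[:,None]
def pts(n,uv,dep):
    o,d=rays(n,uv); u=np.asarray(uv,int).reshape(-1,2); return o+d*dep[u[:,1],u[:,0]][:,None]
def allpts(n,dep):
    v,u=np.mgrid[:384,:512]; uv=np.c_[u.ravel(),v.ravel()]
    return pts(n,uv,dep).reshape(384,512,3)
def shot(n,f):
    im,d=env.read_camera(n); np.savez(f"pics/{f}.npz",im=im,d=d)
    cv2.imwrite(f"pics/{f}.png",im[:,:,::-1]); return im,d
E
python3 - <<'E'
from h import *
for n in("side","top"):
    print(n,env.camera_params(n)); im,d=shot(n,n+"0"); cv2.imwrite(f"pics/{n}0b.png",cv2.resize(im[:,:,::-1],(800,600)))
print(env.sense())
E
```

```text
side {'mtx': array([[424.20531305,   0.        , 250.36638289],
       [  0.        , 424.20531305, 200.7177385 ],
       [  0.        ,   0.        ,   1.        ]]), 'k1': -0.026905475814155172, 'origin': array([0.4131545 , 1.1535983 , 1.01998427]), 'attitude': array([ 0.08262645, -1.23045403, -2.72857663])}
top {'mtx': array([[400.79338242,   0.        , 260.32460148],
       [  0.        , 400.79338242, 194.91033797],
       [  0.        ,   0.        ,   1.        ]]), 'k1': -0.0524301012318496, 'origin': array([0.33876879, 0.14409867, 1.52327722]), 'attitude': array([ 0.10126433, -0.12527241, -1.53972866])}
{'time_s': 0.1, 'joints': array([-1.14893885e+00,  2.64711539e-01,  1.60524237e+00, -1.92657814e-05,
        1.27370339e+00, -3.69147117e-02]), 'joint_vel': array([ 2.86292391e-05, -2.52228164e-03, -2.56169767e-03,  4.00313174e-04,
        2.50329884e-03,  5.10052531e-04]), 'joint_torque': array([ 3.03891820e-04, -5.03616321e+01, -3.58071041e+01,  7.31099839e-02,
        2.32574204e-02, -6.99982843e-05]), 'position': array([ 0.29865672, -0.60465475,  0.25648708]), 'orientation': array([-3.05733021e+00, -7.13883175e-01,  6.48339514e-04]), 'force': array([-0.19905308,  0.08819879,  0.50955733]), 'wrist_torque': array([ 0.04880151,  0.00284385, -0.014805  ]), 'gripper_force': 0.0, 'grip_width': 0.08806157577974304}
```

View pics/top0b.png

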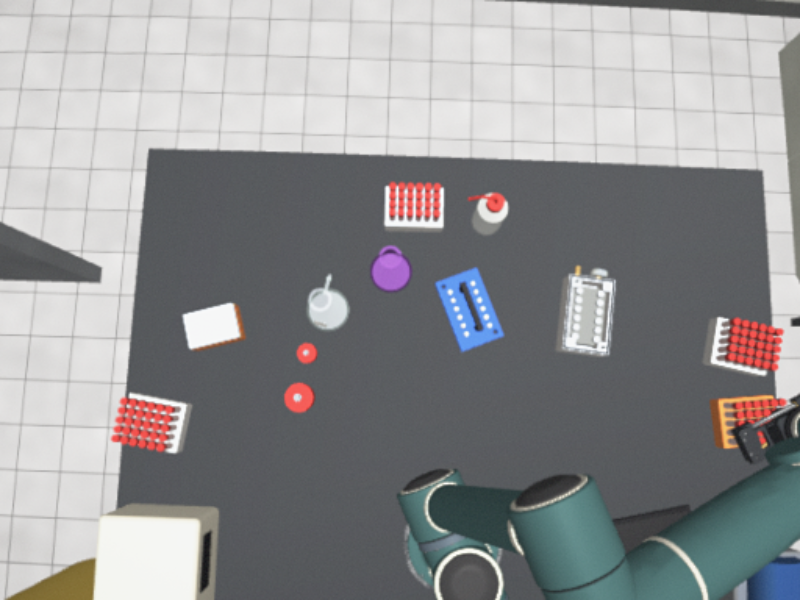

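View pics/side0b.png

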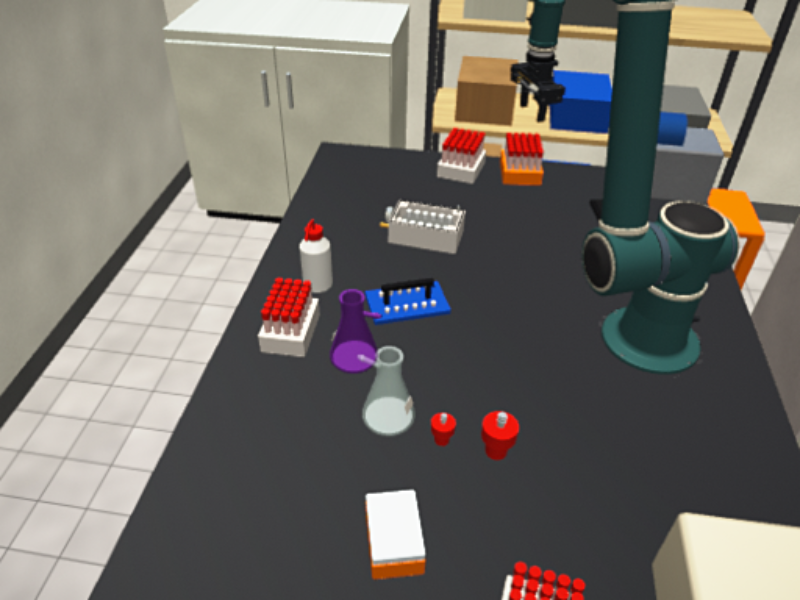

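The top view (800x600) shows the lid at (470,309), the chamber at (588,313) and the clear flask at (327,306). The purple look-alike flask is at (391,269). There are two stopper candidates, at (306,353) and (298,398). The smaller one at (306,353) fits the description and stands on the robot's side of the flask. I'll measure and confirm it in a crop.

```bash
python3 - <<'E'
from h import *
z=np.load("pics/top0.npz"); im,d=z["im"],z["d"]; P=allpts("top",d); hsv=cv2.cvtColor(im,cv2.COLOR_RGB2HSV)
def big(m,roi):
    k=np.zeros(m.shape,np.uint8); x0,y0,x1,y1=roi; k[y0:y1,x0:x1]=m[y0:y1,x0:x1]
    cs,_=cv2.findContours(k,cv2.RETR_EXTERNAL,cv2.CHAIN_APPROX_NONE); return max(cs,key=cv2.contourArea)
def rect(c,zz):
    W=onplane("top",c.reshape(-1,2),zz)[:,:2]; 
    r=cv2.minAreaRect((W*1000).astype(np.float32)); b=cv2.boxPoints(r)
    e=[b[1]-b[0],b[2]-b[1]]; l=max(e,key=np.linalg.norm); return r, np.degrees(np.arctan2(l[1],l[0]))%180
blue=(hsv[...,0]>100)&(hsv[...,0]<125)&(hsv[...,1]>120)&(hsv[...,2]>80)
c=big(blue,(260,160,335,235)); print("lid",rect(c,0.012))
h=((hsv[...,2]<60)&(P[...,2]>0.04)); c=big(h,(270,165,330,225)); print("handle",rect(c,0.065))
rim=(np.abs(P[...,2]-0.07)<0.012); c=big(rim,(340,165,410,240)); print("chamber",rect(c,0.07))
red=((hsv[...,0]<8)|(hsv[...,0]>172))&(hsv[...,1]>150)&(hsv[...,2]>80)
for roi in((185,215,208,236),(175,240,210,270)):
    c=big(red,roi); print("stop",cv2.minEnclosingCircle(c)); M=cv2.minEnclosingCircle(c)[0]; m=P[int(M[1])-3:int(M[1])+4,int(M[0])-3:int(M[0])+4]; print(m[...,2].round(3).max(),np.median(m[...,2]), onplane("top",[M],0.05))
print("flask high z", (P[160:215,190:230,2]>0.14).sum())
for nm,n,(x0,y0,x1,y1) in(("a","top",(165,165,235,275)),("b","side",(215,215,345,310)),("c","top",(265,160,405,240))):
    im=np.load(f"pics/{n}0.npz")["im"][y0:y1,x0:x1,::-1]; cv2.imwrite(f"pics/crop{nm}.png",cv2.resize(im,None,fx=5,fy=5,interpolation=2))
E
python3 -c "
import cv2,numpy as np
a=cv2.imread('pics/cropa.png');b=cv2.imread('pics/cropb.png')
a=cv2.resize(a,(0,0),fx=.85,fy=.85);b=cv2.resize(b,(0,0),fx=.75,fy=.75);print(a.shape,b.shape)
o=np.zeros((max(a.shape[0],b.shape[0]),a.shape[1]+b.shape[1],3),np.uint8);o[:a.shape[0],:a.shape[1]]=a;o[:b.shape[0],a.shape[1]:]=b
cv2.imwrite('pics/cropab.png',o)"
```

```text
lid (((554.1452026367188, -27.07855224609375), (182.4598846435547, 111.67276763916016), 22.26062774658203), np.float32(22.260626))
handle (((504.31488037109375, -40.69099807739258), (7.3784499168396, 5.435943239717744e-05), 0.6394088268280029), np.float32(0.63937914))
chamber (((542.6883544921875, -303.0483703613281), (114.6889877319336, 182.26968383789062), 83.46806335449219), np.float32(173.46806))
stop ((196.07142639160156, 225.7857208251953), 6.32868766784668)
0.08 0.0563283555970453 [[0.43251483 0.35701244 0.05      ]]
stop ((191.13888549804688, 254.0), 9.355278015136719)
0.116 0.08142913455070167 [[0.32947319 0.37001599 0.05      ]]
flask high z 149
(468, 298, 3) (356, 488, 3)
```

View pics/cropab.png

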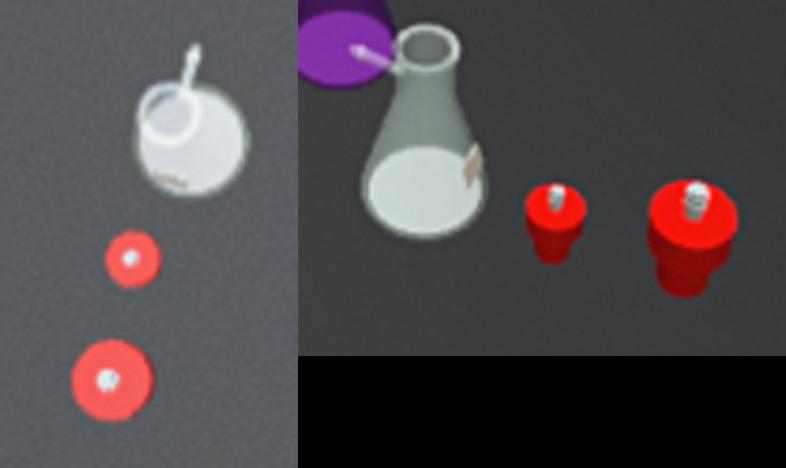

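View pics/cropc.png

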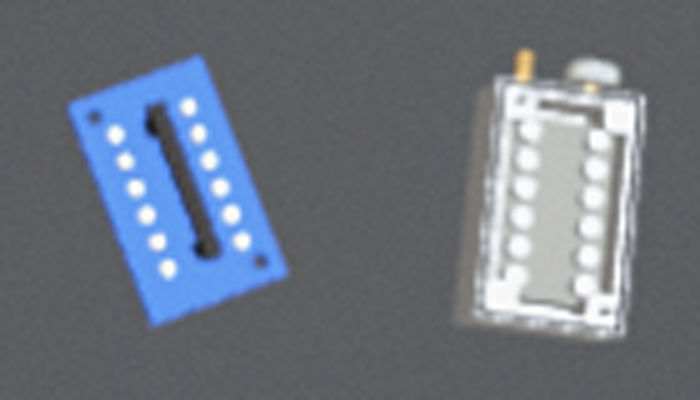

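The crops confirm it: the small red stopper (top crop (132,258), side crop (555,215)) is clearly smaller than the one at (112,380). The lid's holes are at upper left and lower right, and so are the chamber's pins. Next I'll refine the chamber, flask mouth and stopper positions, and plan the approach to the lid.

```bash
cat >> h.py <<'E'
def tri(uvt,uvs):
    o1,d1=rays("top",[uvt]);o2,d2=rays("side",[uvs]);d1=d1[0];d2=d2[0]
    t=np.linalg.lstsq(np.c_[d1,-d2],o2-o1,rcond=None)[0]; a=o1+t[0]*d1;b=o2+t[1]*d2
    return (a+b)/2,np.linalg.norm(a-b)
def tool():
    s=env.sense(); M=R.from_rotvec(s["orientation"]).as_matrix(); return np.array(s["position"]),M
def go(x,y,z,deg):
    p,M=tool(); T=R.from_euler("z",deg,degrees=True).as_matrix()@np.diag([1,-1,-1.])
    rv=R.from_matrix(M.T@T).as_rotvec(); sh=T.T@(np.array([x,y,z])-p)*100
    print("pos",p.round(4),"ang",np.degrees(np.arctan2(M[1,0],M[0,0])).round(2),"TURN rad",rv.round(4),"THEN SHIFT cm",sh.round(2))
E
python3 - <<'E'
from h import *
z=np.load("pics/top0.npz"); im,d=z["im"],z["d"]; P=allpts("top",d)
z2=np.load("pics/side0.npz"); im2,d2=z2["im"],z2["d"]; P2=allpts("side",d2)
def roi(m,x0,y0,x1,y1):
    k=np.zeros(m.shape,np.uint8);k[y0:y1,x0:x1]=m[y0:y1,x0:x1];return k
for lo in(.055,.06,.065):
    k=roi((P[...,2]>lo)&(P[...,2]<.1),345,172,405,235)
    c=max(cv2.findContours(k,0,1)[0],key=cv2.contourArea); W=onplane("top",c.reshape(-1,2),.07)[:,:2]*1000
    print(lo,cv2.minAreaRect(W.astype(np.float32)))
k=roi((P2[...,2]>.062)&(P2[...,2]<.078),235,120,310,165)
q=P2[k>0][:,:2]*1000; print("side rim",cv2.minAreaRect(q.astype(np.float32)))
k=roi((P2[...,2]>.0)&(P2[...,2]<.02)&(im2[...,2]>im2[...,0]+60),225,170,300,210)
print("side lid",cv2.minAreaRect((P2[k>0][:,:2]*1000).astype(np.float32)))
# lid plate in top by depth/blue, pin tops
k=roi((P[...,2]>.082)&(P[...,2]<.1),345,172,405,235); v,u=np.nonzero(k); print("pins",[(a,b,P[b,a].round(3)) for a,b in zip(u,v)])
print("flask",tri((204.5,191.6),(249.4,227.8)),onplane("top",[(204.5,191.6)],.17),onplane("top",[(209.7,197.5)],0.0))
k=roi(P[...,2]>.155,190,170,230,215);v,u=np.nonzero(k);print("rimpts",cv2.minEnclosingCircle((P[k>0][:,:2]*1000).astype(np.float32)),k.sum(),P[k>0][:,2].mean())
hs=cv2.cvtColor(im2,cv2.COLOR_RGB2HSV)
print("stopper",onplane("top",[(196.07,225.79)],.054),onplane("side",[((556-298)/3.75+215,207/3.75+215)],.054))
go(.554,-.027,.15,22.3)
E
```

```text
0.055 ((542.6143798828125, -302.69769287109375), (115.80233001708984, 182.384521484375), 83.2178726196289)
0.06 ((542.9075927734375, -303.289306640625), (114.26011657714844, 181.77915954589844), 83.46806335449219)
0.065 ((542.8541870117188, -303.755859375), (113.32093048095703, 181.77915954589844), 83.46806335449219)
side rim ((545.6717529296875, -302.37139892578125), (118.95209503173828, 191.99696350097656), 82.53913116455078)
side lid ((551.9848022460938, -33.236602783203125), (187.1700439453125, 129.41783142089844), 22.59718894958496)
pins [(np.int64(369), np.int64(178), array([ 0.623, -0.272,  0.089])), (np.int64(370), np.int64(178), array([ 0.624, -0.278,  0.082])), (np.int64(369), np.int64(179), array([ 0.618, -0.27 ,  0.096])), (np.int64(370), np.int64(179), array([ 0.619, -0.277,  0.087])), (np.int64(386), np.int64(221), array([ 0.466, -0.333,  0.088])), (np.int64(387), np.int64(221), array([ 0.466, -0.337,  0.087])), (np.int64(387), np.int64(222), array([ 0.462, -0.335,  0.093]))]
flask (array([0.54086605, 0.31673947, 0.16934688]), np.float64(0.0028219124618018877)) [[0.54219468 0.31668055 0.17      ]] [[0.54547934 0.31737429 0.        ]]
rimpts ((451.8106994628906, 236.98854064941406), 146.31141662597656) 104 0.32591980614296645
stopper [[0.4322445  0.35643883 0.054     ]] [[0.43061636 0.35815473 0.054     ]]
pos [ 0.2987 -0.6047  0.2565] ang 26.29 TURN rad [-0.0021  0.      0.0696] THEN SHIFT cm [ 45.54 -43.76  10.65]
```

Request:
play_rows --deltas '[[[0, 0, 0], [0, 0, 0.07]], [[3.8, -3.65, 0], [0, 0, 0]], [[3.8, -3.65, 0], [0, 0, 0]], [[3.8, -3.65, 0], [0, 0, 0]], [[3.8, -3.65, 0], [0, 0, 0]], [[3.8, -3.65, 0], [0, 0, 0]], [[3.8, -3.65, 0], [0, 0, 0]], [[3.8, -3.65, 0], [0, 0, 0]]]' --claw 6

```text
time_s: 1.1
position: [0.4484, -0.2662, 0.2573]
orientation: [-3.082, -0.606, 0.0]
force: [0.1, -0.7, 0.1]
grip_width: 0.06
gripper_force: 0.0
```

Request:
play_rows --deltas '[[[3.8, -3.65, 0], [0, 0, 0]], [[3.8, -3.65, 0], [0, 0, 0]], [[3.8, -3.65, 0], [0, 0, 0]], [[3.8, -3.65, 0], [0, 0, 0]], [[3.8, -3.65, 0], [0, 0, 0]], [[0, 0, 5], [0, 0, 0]], [[0, 0, 5], [0, 0, 0]], [[0, 0, 0], [0, 0, 0]]]'

```text
time_s: 2.1
position: [0.5506, -0.0264, 0.1528]
orientation: [-3.079, -0.607, 0.016]
force: [-0.0, 0.2, 0.3]
grip_width: 0.0599
gripper_force: 0.0
```

```bash
python3 - <<'E'
from h import *
go(.554,-.027,.058,22.3)
im,d=shot("side","side1"); cv2.imwrite("pics/side1b.png",cv2.resize(im[130:230,190:320,::-1],None,fx=5,fy=5,interpolation=2))
E
```

```text
pos [ 0.5506 -0.0264  0.1528] ang 22.31 TURN rad [-0.0051  0.0097  0.0001] THEN SHIFT cm [0.29 0.19 9.48]
```

View pics/side1b.png

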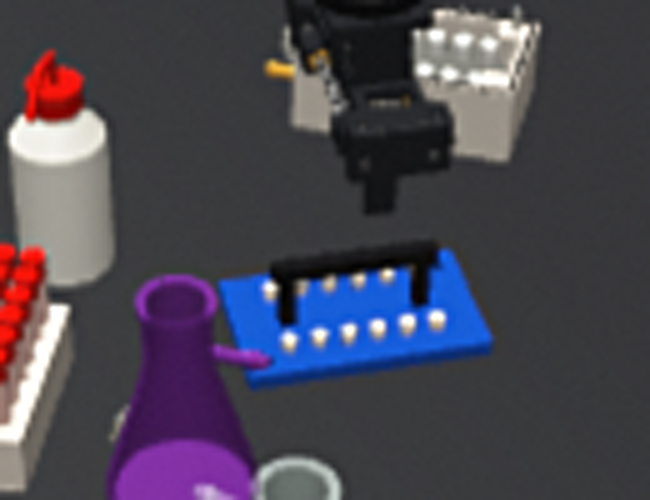

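The gripper is over the middle of the handle (crop (380,190), bar (270–435,255)). I'll descend onto it and close.

Request:
play_rows --deltas '[[[0.3, 0.1, 2], [-0.002, 0.005, 0]], [[0, 0.1, 2], [0, 0, 0]], [[0, 0, 2], [0, 0, 0]], [[0, 0, 1.5], [0, 0, 0]], [[0, 0, 1], [0, 0, 0]], [[0, 0, 0.5], [0, 0, 0]], [[0, 0, 0], [0, 0, 0]], [[0, 0, 0], [0, 0, 0]]]'

```text
time_s: 3.15
position: [0.5592, -0.0277, 0.0683]
orientation: [3.081, 0.607, 0.01]
force: [0.1, -0.1, 0.2]
grip_width: 0.06
gripper_force: 0.0
```

```bash
python3 -c "
from h import *
go(.554,-.027,.058,22.3)"
```

```text
pos [ 0.5592 -0.0277  0.0683] ang 22.28 TURN rad [ 0.0024 -0.0058 -0.0004] THEN SHIFT cm [-0.46 -0.27  1.03]
```

Request:
play_rows --deltas '[[[-0.4, -0.25, 0.5], [0.002, -0.005, 0]], [[0, 0, 0.5], [0, 0, 0]], [[0, 0, 0], [0, 0, 0]], [[0, 0, 0], [0, 0, 0]]]'

```text
time_s: 3.65
position: [0.5541, -0.0269, 0.0576]
orientation: [-3.082, -0.607, 0.0]
force: [0.5, -0.1, 0.7]
grip_width: 0.0599
gripper_force: 0.0
```

Request:
play_rows --deltas '[[[0, 0, 0], [0, 0, 0]], [[0, 0, 0], [0, 0, 0]], [[0, 0, 0], [0, 0, 0]], [[0, 0, 0], [0, 0, 0]], [[0, 0, 0], [0, 0, 0]], [[0, 0, 0], [0, 0, 0]]]' --claw 0.5

```text
time_s: 4.4
position: [0.5543, -0.0271, 0.0578]
orientation: [3.082, 0.607, 0.001]
force: [1.0, -0.7, 0.2]
grip_width: 0.0139
gripper_force: 30.0
```

```bash
python3 -c "
from h import *
go(.554,-.027,.058,22.3)"
```

```text
pos [ 0.5543 -0.0271  0.0578] ang 22.28 TURN rad [ 0.0005 -0.0002 -0.0003] THEN SHIFT cm [-0.02 -0.03 -0.02]
```

Request:
play_rows --deltas '[[[0, 0, -0.5], [0, 0, 0]], [[0, 0, -1.5], [0, 0, 0]], [[0, 0, -2.5], [0, 0, 0]], [[0, 0, -3], [0, 0, 0]], [[0, 0, -3], [0, 0, 0]], [[0, 0, -2], [0, 0, 0]], [[0, 0, -1], [0, 0, 0]], [[0, 0, -0.5], [0, 0, 0]]]'

```text
time_s: 5.4
position: [0.554, -0.0269, 0.1983]
orientation: [3.082, 0.607, 0.001]
force: [0.5, -0.0, -3.3]
grip_width: 0.0132
gripper_force: 30.0
```

Request:
play_rows --deltas '[[[0, 0, 0], [0, 0, 0.05]], [[0, 0, 0], [0, 0, 0.1]], [[0, 0, 0], [0, 0, 0.1]], [[0, 0, 0], [0, 0, 0.1]], [[0, 0, 0], [0, 0, 0.1]], [[0, 0, 0], [0, 0, 0.053]], [[0.3, 1.5, 0], [0, 0, 0]], [[0.3, 3, 0], [0, 0, 0]]]'

```text
time_s: 6.4
position: [0.5547, -0.0727, 0.197]
orientation: [-3.137, 0.175, 0.002]
force: [-0.5, -0.9, -2.7]
grip_width: 0.0132
gripper_force: 30.0
```

Request:
play_rows --deltas '[[[0.3, 4.5, 0], [0, 0, 0]], [[0.3, 4.5, 0], [0, 0, 0]], [[0.3, 4.5, 0], [0, 0, 0]], [[0.3, 4.5, 0], [0, 0, 0]], [[0.2, 3, 0], [0, 0, 0]], [[0, 1.5, 0], [0, 0, 0]], [[0, 0.5, 0], [0, 0, 0]], [[0, 0, 0], [0, 0, 0]]]'

```text
time_s: 7.4
position: [0.5425, -0.3019, 0.1974]
orientation: [-3.136, 0.179, 0.001]
force: [-0.3, 0.9, -3.5]
grip_width: 0.0135
gripper_force: 30.0
```

Request:
play_rows --deltas '[[[0, 0, 0], [0, 0, 0]], [[0, 0, 0], [0, 0, 0]], [[0, 0, 0], [0, 0, 0]], [[0, 0, 0], [0, 0, 0]]]'

```text
time_s: 7.9
position: [0.5428, -0.3021, 0.1978]
orientation: [3.136, -0.179, 0.0]
force: [-0.3, -0.1, -3.3]
grip_width: 0.0135
gripper_force: 30.0
```

```bash
python3 - <<'E'
from h import *
go(.5425,-.3035,.17,-6.5)
im,d=shot("side","side2");im2,d2=shot("top","top2")
a=cv2.resize(im[90:180,220:330,::-1],None,fx=4,fy=4,interpolation=2);b=cv2.resize(im2[150:240,320:410,::-1],None,fx=4,fy=4,interpolation=2)
cv2.imwrite("pics/c2.png",np.hstack([a,b]))
E
```

```text
pos [ 0.5428 -0.3021  0.1978] ang -6.52 TURN rad [ 0.     -0.0002 -0.0003] THEN SHIFT cm [-0.01  0.14  2.78]
```

View pics/c2.png

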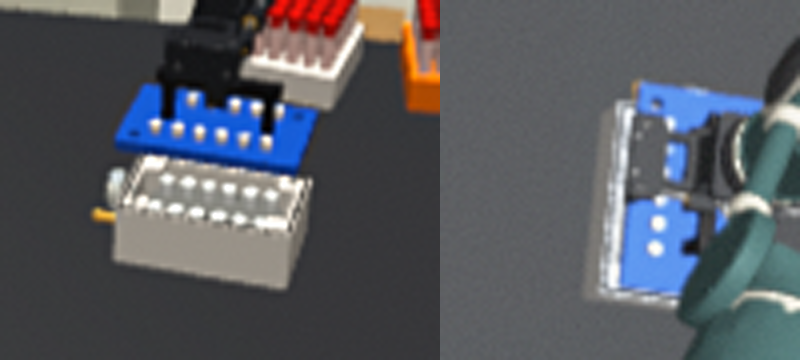

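```bash
python3 - <<'E'
from h import *
print("expected holes",(.6207,-.2717),(.4649,-.3325))
def sub(n,f,u,v,z,dark,r=4):
    im=np.load(f"pics/{f}.npz")["im"]; g=im[...,0 if dark==2 else 2].astype(float)
    u0,v0=int(round(u)),int(round(v)); w=g[v0-r:v0+r+1,u0-r:u0+r+1]; w=(np.median(w)-w if dark else w-np.median(w)).clip(0); w[w<w.max()*.3]=0
    V,U=np.mgrid[v0-r:v0+r+1,u0-r:u0+r+1]; c=((w*U).sum()/w.sum(),(w*V).sum()/w.sum()); print(f,np.round(c,2),onplane(n,[c],z)[0].round(4))
sub("top","top2",374.2,175.7,.152,1,3)
sub("side","side2",253.7,123.2,.152,1,2)
sub("side","side2",294.5,119,.152,1,2)
im=np.load("pics/side0.npz")["im"][110:170,225:320,::-1]
a=cv2.resize(im,None,fx=5,fy=5,interpolation=2)
im=np.load("pics/top0.npz")["im"][165:240,345:408,::-1]
b=cv2.resize(im,None,fx=5,fy=5,interpolation=2)
o=np.zeros((375,790,3),np.uint8);o[:300,:475]=a;o[:,475:]=b
cv2.imwrite("pics/c3.png",o)
E
```

```text
expected holes (0.6207, -0.2717) (0.4649, -0.3325)
top2 [373.1  177.61] [ 0.612  -0.2686  0.152 ]
side2 [252.93 123.4 ] [ 0.6188 -0.2673  0.152 ]
side2 [294.26 118.39] [ 0.4629 -0.3334  0.152 ]
```

View pics/c3.png

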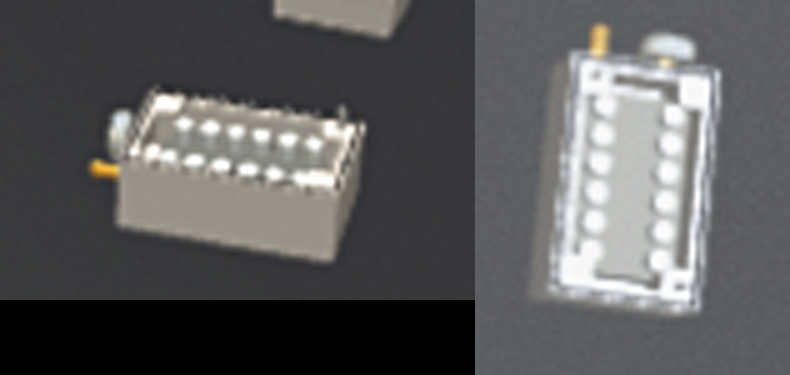

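```bash
python3 - <<'E'
from h import *
a=onplane("side",[(293.4,131.2)],.087)[0]; print("side pin R",a, "centre",a[:2]+np.array([.0779,.0304]))
for z in(.07,.08,.089): print(z,onplane("top",[(369.4,180),(386,222)],z).round(4), onplane("top",[(369.4,180),(386,222)],z).mean(0).round(4))
# side rim line fits: bright near/far rim edges via depth step
d=np.load("pics/side0.npz"); P=allpts("side",d["d"])
R6=np.array([[np.cos(np.radians(-6.5)),-np.sin(np.radians(-6.5))],[np.sin(np.radians(-6.5)),np.cos(np.radians(-6.5))]])
k=np.zeros((384,512),bool);k[125:165,240:300]=1
m=k&(P[...,2]>.063)&(P[...,2]<.077)
q=(P[m][:,:2]-[.5427,-.3037])@R6*1000
print("side local x pct",np.percentile(q[:,0],[1,5,95,99]),"y",np.percentile(q[:,1],[1,5,95,99]))
# front wall (+y face)
m=k&(P[...,2]>.01)&(P[...,2]<.055); q=(P[m][:,:2]-[.5427,-.3037])@R6*1000; q=q[(np.abs(q[:,0])<70)&(q[:,1]>30)]; print("front face y",np.median(q[:,1]),np.polyfit(q[:,0],q[:,1],1),"expect 55")
d=np.load("pics/side2.npz"); P=allpts("side",d["d"]); k[:]=0;k[100:140,240:310]=1
m=k&(P[...,2]>.140)&(P[...,2]<.150); q=(P[m][:,:2]-[.5428,-.3021])@R6*1000; q=q[(np.abs(q[:,0])<80)&(q[:,1]>45)];print("lid front y",np.median(q[:,1]),len(q),np.polyfit(q[:,0],q[:,1],1))
E
```

```text
side pin R [ 0.46209536 -0.34254196  0.087     ] centre [ 0.53999536 -0.31214196]
0.07 [[ 0.6189 -0.2792  0.07  ]
 [ 0.4641 -0.339   0.07  ]] [ 0.5415 -0.3091  0.07  ]
0.08 [[ 0.617  -0.2763  0.08  ]
 [ 0.4633 -0.3357  0.08  ]] [ 0.5401 -0.306   0.08  ]
0.089 [[ 0.6152 -0.2737  0.089 ]
 [ 0.4625 -0.3327  0.089 ]] [ 0.5389 -0.3032  0.089 ]
side local x pct [-91.95529615 -88.51346983  82.96402739  87.76470081] y [-56.41867041 -53.98608262  55.06032673  57.92962813]
front face y 50.82310910619097 [2.92988825e-03 5.11226915e+01] expect 55
lid front y 53.62586956504087 88 [3.42439851e-03 5.36671190e+01]
```

Request:
play_rows --deltas '[[[0, 0.34, 0.5], [0, 0, 0]], [[0, 0, 1], [0, 0, 0]], [[0, 0, 1], [0, 0, 0]], [[0, 0, 1], [0, 0, 0]], [[0, 0, 0.5], [0, 0, 0]], [[0, 0, 0.3], [0, 0, 0]], [[0, 0, 0], [0, 0, 0]], [[0, 0, 0], [0, 0, 0]]]'

```text
time_s: 9.0
position: [0.5426, -0.3059, 0.1551]
orientation: [3.136, -0.179, 0.001]
force: [-0.1, -0.3, -3.6]
grip_width: 0.0132
gripper_force: 30.0
```

```bash
python3 - <<'E'
from h import *
go(.5425,-.3055,.128,-6.5)
im,d=shot("side","side3");im2,d2=shot("top","top3")
P=allpts("side",d)
def loc(p): 
    a=np.radians(-6.5); return (p-np.array([.5425,-.3055]))@np.array([[np.cos(a),-np.sin(a)],[np.sin(a),np.cos(a)]])*1000
k=np.zeros((384,512),bool);k[110:170,240:310]=1
for nm,lo,hi in(("wall",.01,.055),("lid",.098,.109)):
    m=k&(P[...,2]>lo)&(P[...,2]<hi); q=loc(P[m][:,:2]); q=q[(np.abs(q[:,0])<75)&(q[:,1]>40)]; print(nm,len(q),np.median(q[:,1]),np.polyfit(q[:,0],q[:,1],1))
a=cv2.resize(im[100:170,230:320,::-1],None,fx=8,fy=8,interpolation=2); cv2.imwrite("pics/c4.png",a)
E
```

```text
pos [ 0.5426 -0.3059  0.1551] ang -6.54 TURN rad [ 0.0003 -0.0007 -0.0007] THEN SHIFT cm [-0.01 -0.04  2.71]
wall 331 53.22362193022126 [5.53690703e-03 5.31813502e+01]
lid 84 52.54139802529583 [-1.60404525e-02  5.25415432e+01]
```

View pics/c4.png

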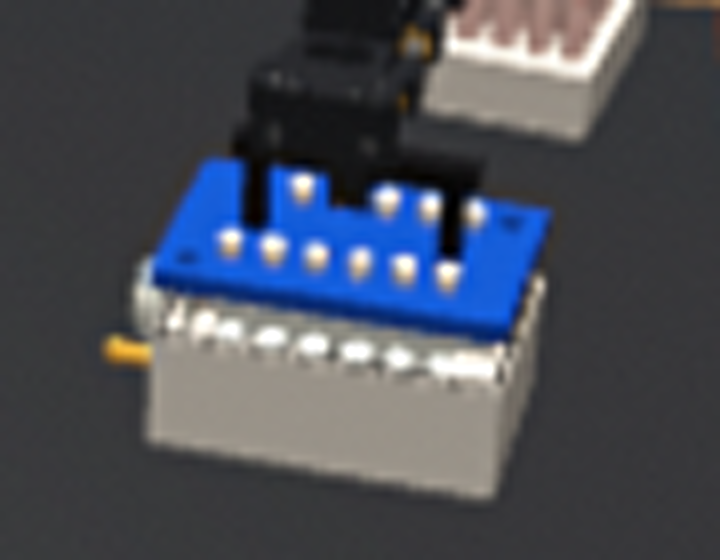

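The side view shows the lid centred over the chamber and parallel to it, with the two front faces within 1 mm. I'll lower it slowly.

Request:
play_rows --deltas '[[[0, -0.06, 0.3], [0, 0, 0]], [[0, 0, 0.3], [0, 0, 0]], [[0, 0, 0.3], [0, 0, 0]], [[0, 0, 0.2], [0, 0, 0]], [[0, 0, 0.2], [0, 0, 0]], [[0, 0, 0.1], [0, 0, 0]], [[0, 0, 0], [0, 0, 0]], [[0, 0, 0], [0, 0, 0]]]'

```text
time_s: 10.1
position: [0.5424, -0.3052, 0.1407]
orientation: [3.136, -0.179, 0.0]
force: [-1.3, -0.2, -4.0]
grip_width: 0.0136
gripper_force: 30.0
```

Request:
play_rows --deltas '[[[0, 0, 0.1], [0, 0, 0]], [[0, 0, 0.1], [0, 0, 0]], [[0, 0, 0.1], [0, 0, 0]], [[0, 0, 0.1], [0, 0, 0]], [[0, 0, 0], [0, 0, 0]], [[0, 0, 0], [0, 0, 0]]]'

```text
time_s: 10.85
position: [0.5423, -0.3052, 0.1366]
orientation: [-3.136, 0.179, 0.0]
force: [-0.1, -0.5, -2.8]
grip_width: 0.0134
gripper_force: 30.0
```

Both pins are in the holes without any notable force (10 mm of overlap). I'll continue to the rim.

Request:
play_rows --deltas '[[[0, 0, 0.1], [0, 0, 0]], [[0, 0, 0.1], [0, 0, 0]], [[0, 0, 0.1], [0, 0, 0]], [[0, 0, 0.1], [0, 0, 0]], [[0, 0, 0.1], [0, 0, 0]], [[0, 0, 0.1], [0, 0, 0]], [[0, 0, 0.1], [0, 0, 0]], [[0, 0, 0], [0, 0, 0]]]'

```text
time_s: 11.85
position: [0.5423, -0.3052, 0.1296]
orientation: [-3.136, 0.179, 0.0]
force: [-0.1, -0.2, -3.6]
grip_width: 0.0132
gripper_force: 30.0
```

Request:
play_rows --deltas '[[[0, 0, 0.05], [0, 0, 0]], [[0, 0, 0.05], [0, 0, 0]], [[0, 0, 0], [0, 0, 0]], [[0, 0, 0], [0, 0, 0]]]'

```text
time_s: 12.35
position: [0.5424, -0.3052, 0.1287]
orientation: [-3.136, 0.179, 0.0]
force: [-0.6, 0.4, -2.2]
grip_width: 0.0135
gripper_force: 30.0
```

Request:
play_rows --deltas '[[[0, 0, 0.05], [0, 0, 0]], [[0, 0, 0.05], [0, 0, 0]], [[0, 0, 0.03], [0, 0, 0]], [[0, 0, 0], [0, 0, 0]]]'

```text
time_s: 12.85
position: [0.5424, -0.3053, 0.1278]
orientation: [3.136, -0.179, 0.0]
force: [-0.6, 0.5, -0.4]
grip_width: 0.0137
gripper_force: 30.0
```

The rim now carries the weight. Next: release, retreat, and plan the path to the stopper.

Request:
play_rows --deltas '[[[0, 0, 0], [0, 0, 0]], [[0, 0, 0], [0, 0, 0]], [[0, 0, 0], [0, 0, 0]], [[0, 0, 0], [0, 0, 0]], [[0, 0, -0.5], [0, 0, 0]], [[0, 0, -1], [0, 0, 0]], [[0, 0, -2], [0, 0, 0]], [[0, 0, -3], [0, 0, 0]]]' --claw 5

```text
time_s: 13.85
position: [0.5421, -0.305, 0.1935]
orientation: [-3.136, 0.179, 0.001]
force: [0.3, -0.9, -0.1]
grip_width: 0.0501
gripper_force: 0.0
```

Request:
play_rows --deltas '[[[0, 0, -3], [0, 0, 0]], [[0, 0, -3], [0, 0, 0]], [[0, 0, -3], [0, 0, 0]], [[0, 0, -3], [0, 0, 0]], [[0, 0, -3], [0, 0, 0]], [[0, 0, 0], [0, 0, 0]]]' --claw 7

```text
time_s: 14.6
position: [0.5438, -0.306, 0.3475]
orientation: [3.133, -0.179, 0.011]
force: [0.3, 0.4, 0.1]
grip_width: 0.07
gripper_force: 0.0
```

```bash
python3 - <<'E'
from h import *
go(.4318,.357,.054,-6.5); go(.4318,.357,.054,0)
im,d=shot("side","side5"); P=allpts("side",d)
b=(im[...,2].astype(int)>im[...,0]+60)&(P[...,2]<.2); k=np.zeros_like(b);k[110:170,235:315]=1
m=b&k&(P[...,2]>.072); q=P[m]; c=q[:,:2].mean(0); A=np.c_[q[:,:2]-c,np.ones(len(q))]
s=np.linalg.lstsq(A,q[:,2],rcond=None)[0]; r=np.abs(A@s-q[:,2])<.003; s=np.linalg.lstsq(A[r],q[r,2],rcond=None)[0]; print("plane slope,z",s)
cv2.imwrite("pics/c5.png",cv2.resize(im[100:170,230:320,::-1],None,fx=6,fy=6,interpolation=2))
E
```

```text
pos [ 0.5438 -0.306   0.3475] ang -6.54 TURN rad [ 0.0035 -0.0075 -0.0007] THEN SHIFT cm [-18.63 -64.61  29.35]
pos [ 0.5438 -0.306   0.3475] ang -6.54 TURN rad [ 0.0039 -0.0073 -0.1142] THEN SHIFT cm [-11.2  -66.3   29.35]
plane slope,z [-0.00136127 -0.02097183  0.08277805]
```

View pics/c5.png

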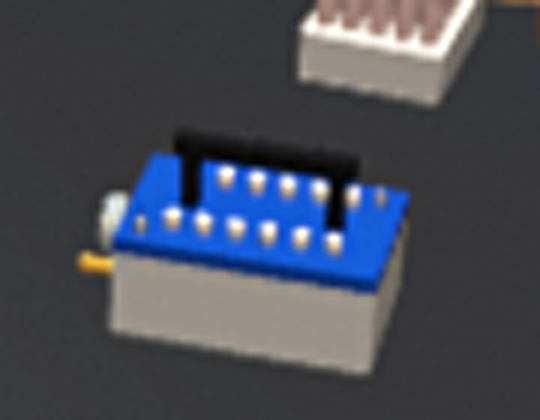

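The lid lies flush on the rim, with both pins standing through the holes (crop (140,222) and (380,197)). On to the stopper.

Request:
play_rows --deltas '[[[0, 0, 0], [0, 0, -0.114]], [[-0.4, -2.5, 0], [0, 0, 0]], [[-0.8, -5, 0], [0, 0, 0]], [[-0.8, -5, 0], [0, 0, 0]], [[-0.8, -5, 0], [0, 0, 0]], [[-0.8, -5, 0], [0, 0, 0]], [[-0.8, -5, 0], [0, 0, 0]], [[-0.8, -5, 0], [0, 0, 0]]]'

```text
time_s: 15.65
position: [0.4885, 0.0223, 0.3412]
orientation: [-3.141, 0.003, 0.003]
force: [1.0, 0.9, 0.1]
grip_width: 0.07
gripper_force: 0.0
```

Request:
play_rows --deltas '[[[-0.8, -5, 0], [0, 0, 0]], [[-0.8, -5, 0], [0, 0, 0]], [[-0.8, -5, 0], [0, 0, 0]], [[-0.8, -5, 0], [0, 0, 0]], [[-0.8, -5, 0], [0, 0, 0]], [[-1, -5, 0], [0, 0, 0]], [[-0.8, -3, 0], [0, 0, 0]], [[-0.4, -1, 0], [0, 0, 0]]]'

```text
time_s: 16.65
position: [0.4263, 0.3612, 0.341]
orientation: [3.14, 0.002, -0.003]
force: [-0.2, -0.6, 0.1]
grip_width: 0.0699
gripper_force: 0.0
```

Request:
play_rows --deltas '[[[0, 0, 4], [0, 0, 0]], [[0, 0, 4], [0, 0, 0]], [[0, 0, 4], [0, 0, 0]], [[0, 0, 3], [0, 0, 0]], [[0, 0, 1], [0, 0, 0]], [[0, 0, 0], [0, 0, 0]], [[0, 0, 0], [0, 0, 0]], [[0, 0, 0], [0, 0, 0]]]'

```text
time_s: 17.65
position: [0.4294, 0.3604, 0.1841]
orientation: [-3.14, 0.0, -0.004]
force: [-0.2, 0.1, 0.4]
grip_width: 0.0702
gripper_force: 0.0
```

```bash
python3 -c "
from h import *
go(.4318,.357,.056,0)"
```

```text
pos [0.4294 0.3604 0.1841] ang -0.02 TURN rad [-0.0017 -0.0023 -0.0003] THEN SHIFT cm [ 0.24  0.34 12.81]
```

Request:
play_rows --deltas '[[[0.24, 0.34, 2], [0, 0, 0]], [[0, 0, 2.5], [0, 0, 0]], [[0, 0, 2.5], [0, 0, 0]], [[0, 0, 2], [0, 0, 0]], [[0, 0, 1.5], [0, 0, 0]], [[0, 0, 1], [0, 0, 0]], [[0, 0, 0.5], [0, 0, 0]], [[0, 0, 0], [0, 0, 0]]]'

```text
time_s: 18.65
position: [0.431, 0.3565, 0.0625]
orientation: [-3.142, 0.0, -0.0]
force: [0.0, -0.6, -0.0]
grip_width: 0.0699
gripper_force: 0.0
```

Request:
play_rows --deltas '[[[0, 0, 0], [0, 0, 0]], [[0, 0, 0], [0, 0, 0]], [[0, 0, 0], [0, 0, 0]]]'

```text
time_s: 19.02
position: [0.4311, 0.3566, 0.0628]
orientation: [-3.141, 0.0, -0.001]
force: [-0.5, -0.3, -0.1]
grip_width: 0.07
gripper_force: 0.0
```

```bash
python3 -c "
from h import *
go(.4318,.357,.055,0)"
```

```text
pos [0.4311 0.3566 0.0628] ang -0.01 TURN rad [-0.0004 -0.0006 -0.0002] THEN SHIFT cm [ 0.07 -0.04  0.78]
```

Request:
play_rows --deltas '[[[0.07, -0.04, 0.4], [0, 0, 0]], [[0, 0, 0.4], [0, 0, 0]], [[0, 0, 0], [0, 0, 0]], [[0, 0, 0], [0, 0, 0]]]'

```text
time_s: 19.52
position: [0.4315, 0.3567, 0.0542]
orientation: [3.141, -0.0, -0.0]
force: [-0.3, -0.2, 0.3]
grip_width: 0.0702
gripper_force: 0.0
```

Request:
play_rows --deltas '[[[0, 0, 0], [0, 0, 0]], [[0, 0, 0], [0, 0, 0]], [[0, 0, 0], [0, 0, 0]], [[0, 0, 0], [0, 0, 0]], [[0, 0, 0], [0, 0, 0]]]' --claw 4

```text
time_s: 20.15
position: [0.4316, 0.3569, 0.0545]
orientation: [-3.142, 0.0, -0.0]
force: [-1.0, 0.3, 0.4]
grip_width: 0.0444
gripper_force: 30.0
```

```bash
python3 -c "
from h import *
go(.541,.3167,.270,0)"
```

```text
pos [0.4316 0.3569 0.0545] ang -0.01 TURN rad [-0.0001 -0.0001 -0.0002] THEN SHIFT cm [ 10.94   4.02 -21.55]
```

Request:
play_rows --deltas '[[[0, 0, -0.5], [0, 0, 0]], [[0, 0, -2], [0, 0, 0]], [[0, 0, -4], [0, 0, 0]], [[0, 0, -4], [0, 0, 0]], [[0, 0, -4], [0, 0, 0]], [[0, 0, -4], [0, 0, 0]], [[0, 0, -2], [0, 0, 0]], [[0, 0, -1], [0, 0, 0]]]'

```text
time_s: 21.15
position: [0.4317, 0.3569, 0.2703]
orientation: [-3.141, 0.0, -0.001]
force: [0.0, -0.1, -0.9]
grip_width: 0.0444
gripper_force: 30.0
```

Request:
play_rows --deltas '[[[1.2, 0.4, 0], [0, 0, 0]], [[2.7, 1, 0], [0, 0, 0]], [[2.7, 1, 0], [0, 0, 0]], [[2.7, 1, 0], [0, 0, 0]], [[1.2, 0.5, 0], [0, 0, 0]], [[0.4, 0.1, 0], [0, 0, 0]], [[0, 0, 0], [0, 0, 0]], [[0, 0, 0], [0, 0, 0]]]'

```text
time_s: 22.15
position: [0.5399, 0.3172, 0.2695]
orientation: [-3.141, -0.001, 0.0]
force: [-0.4, 0.4, -0.5]
grip_width: 0.0445
gripper_force: 30.0
```

Request:
play_rows --deltas '[[[0, 0, 0], [0, 0, 0]], [[0, 0, 0], [0, 0, 0]], [[0, 0, 0], [0, 0, 0]]]'

```text
time_s: 22.52
position: [0.5404, 0.3169, 0.2695]
orientation: [-3.142, -0.0, -0.0]
force: [1.5, 0.0, -1.7]
grip_width: 0.0443
gripper_force: 30.0
```

```bash
python3 - <<'E'
from h import *
go(.541,.3167,.204,0)
im,d=shot("side","side6");im2,d2=shot("top","top6")
hs=cv2.cvtColor(im,cv2.COLOR_RGB2HSV); red=(((hs[...,0]<8)|(hs[...,0]>172))&(hs[...,1]>150)&(hs[...,2]>60)).astype(np.uint8)
for c in cv2.findContours(red,0,1)[0]:
    if cv2.contourArea(c)>60 : print(cv2.boundingRect(c),cv2.contourArea(c))
# plug silhouette vs flask mouth in side view
g=im.astype(int)
for v in range(170,245,3):
    u=np.nonzero(red[v,215:290])[0]+215
    print(v,(u.min(),u.max(),(u.min()+u.max())/2) if len(u) else "", "".join(f"{x:4d}" for x in g[v,232:270:2,1]))
E
```

```text
pos [0.5404 0.3169 0.2695] ang 0.01 TURN rad [-0.0001 -0.0001  0.0001] THEN SHIFT cm [0.06 0.02 6.55]
(365, 370, 10, 14) 88.5
(355, 367, 10, 17) 105.0
(346, 365, 10, 19) 118.5
(326, 359, 21, 25) 279.5
(308, 263, 24, 32) 472.0
(167, 177, 32, 30) 595.5
(195, 140, 12, 14) 105.0
(324, 84, 24, 17) 278.5
(288, 84, 23, 15) 150.5
170    60  53  19  23  26  27  29  32  35  39  43  43  46  46  46  36  49  24  57
173    59  60  57  56  23  23  23  21  21  23  22  20  21  20  20  22  46  34  58
176    59  59  59  61  24  22  21  23  22  22  22  22  26  34  60  94  19  46  57
179    59  59  60  60  31  21  23  22  23  22  23  22  23  22 109  80  24  60  58
182    60  58  59  59  22  21  21  22  21  22  22  21  27  36  91  52  53  59  58
185    61  60  59  59  41  42  41  36  31  28  21  20  21  55  82  57  57  57  57
188    56  61  44  44  41  20  19  20  19  23  23  40  40 110  68  59  57  59  58
191    42  47  43  44  44  44  46  45  44  42  58  52  30  44  43  44  57  58  59
194    45  39  34  45  45  45  46  44  44  44  44  45  44  45  33  50  59  57  58
197    47  52  44  62  44  46  46  44 
[... 720 characters left out ...]
   7   9  17  58  60  60  59  59  59  59  59
221    49  48  45  23  33  58  60  99 123 119  89  56  57  60  60  60  59  59  60
224    48  48  49  46  28 195 161 120 114 114 136 185 171  54  60  61  61  61  59
227   137  46  47  46 102 143 100 112 115 115 112 103 201  90  58  60  61  61  60
230   127 128 129  94  67 177 104 107 111 110 105 139 196  67  59  60  59  60  61
233    46  47  58  83 170 174 153 177 179 180 175 140 102  57  60  60  60  60  60
236    37  29  55  61  66 115 127 133 139 137 132 124 100  58  60  60  61  59  59
239    64  62  61  60  68 121 134 138 140 139 138 129 100  57  60  60  60  60  61
242    63  62  61  58 121 135 139 140 142 140 138 133 113  60  59  62  60  59  61
```

```bash
python3 - <<'E'
from h import *
def proj(n,p):
    K,k1,o,A=cam(n); c=A.T@(np.array(p)-o); s=np.array([c[0],-c[1]])/-c[2]; s=s*(1+k1*(s@s)); return K[:2,:2]@s+K[:2,2]
p,_=tool()
print("plug bottom expected in side",proj("side",[p[0],p[1],.2155]),"edges",[proj("side",[p[0]+s*.014*.81,p[1]-s*.014*-.1,.2155]) for s in(-1,1)])
im=np.load("pics/side6.npz")["im"].astype(int)
for v in range(210,222): print(v,"".join(f"{x:4d}" for x in im[v,238:262,0]))
print("side mouth ray z=.17",onplane("side",[(249.2,227.8)],.17), "scale",proj("side",[.54,.317,.17]),proj("side",[.55,.317,.17]),proj("side",[.54,.327,.17]))
im0=np.load("pics/side0.npz")["im"].astype(int)
for v in (223,225,227,229,231): print(v,"".join(f"{x:4d}" for x in im0[v,236:264,1]))
t=np.load("pics/top0.npz")["im"].astype(int)
for v in range(183,201,2): print(v,"".join(f"{x:4d}" for x in t[v,193:218,1]))
E
```

```text
plug bottom expected in side [249.16712939 215.8781223 ] edges [array([253.31841543, 216.0066496 ]), array([245.01737827, 215.74956415])]
210   55  55  57  59  82  88  61  23  20  23  22  22  21  18  21  26  23  18  18  19  21  39  61  59
211   62  62  60  63  77  95  70  22  20  19  20  20  21  24  52  96  88  48  28  29  30  47  60  60
212   61  60  60  59  62  69  58  19  15  18  19  20  18  22  66 130 118  67  53  54  55  57  60  60
213   60  61  60  60  59  59  55  23  17  18  16  16  13  17  60 128 116  67  58  60  59  60  58  59
214   59  60  60  60  59  66  88  79  64  60  47  42  29  30  63 124 110  62  57  59  59  58  58  59
215   60  60  60  60  59  65  91 115 118 122 122 123 119 115 117 123 107  59  58  58  59  59  59  59
216   56  60  59  61  60  61  83 122 128 132 136 135 135 132 127 120  93  58  57  59  60  59  60  59
217   55  58  61  60  60  58  73 117 128 132 133 134 134 131 127 113  73  57  57  59  60  58  59  59
218   54  55  60  60  59  59  63  90 115 130 135 135 134 130 121  92  61  58  58  58  59  60  57  58
219   53  55  59  60  59  60  58  62  74  94 117 118 
[... 1227 characters left out ...]
08 191 159 158 168 178 206 232 239 240 238 230 221 211 203 193 168 142
189   95  93  93  97 129 201 200 163 152 181 203 210 212 214 214 214 225 238 241 230 225 227 227 226 216
191   92  94  89 104 158 216 187 192 209 211 211 211 213 213 211 212 216 233 240 233 224 226 225 227 227
193   90  93  89 107 165 210 218 215 213 211 213 212 211 211 213 213 218 237 239 226 225 226 225 225 225
195   92  92  91 110 145 223 240 235 219 213 211 211 212 212 214 227 238 239 228 220 222 225 225 225 223
197   92  92  97 121 148 212 226 234 240 239 235 233 234 236 238 239 233 223 219 221 222 223 224 223 224
199   90  90  95 122 151 217 217 218 222 222 226 227 228 225 220 217 218 218 220 221 222 222 222 223 224
```

The plug and mouth line up in the side view to about 1–2 mm, at (249.2,216) over (248.7,228). I'll lower the stopper into the neck.

Request:
play_rows --deltas '[[[0.06, 0, 1], [0, 0, 0]], [[0, 0, 1.5], [0, 0, 0]], [[0, 0, 1], [0, 0, 0]], [[0, 0, 0.6], [0, 0, 0]], [[0, 0, 0.5], [0, 0, 0]], [[0, 0, 0.4], [0, 0, 0]], [[0, 0, 0.4], [0, 0, 0]], [[0, 0, 0], [0, 0, 0]]]'

```text
time_s: 23.62
position: [0.5411, 0.3167, 0.2151]
orientation: [3.141, -0.0, -0.0]
force: [-0.2, 0.0, 0.2]
grip_width: 0.0444
gripper_force: 30.0
```

Request:
play_rows --deltas '[[[0, 0, 0.2], [0, 0, 0]], [[0, 0, 0.2], [0, 0, 0]], [[0, 0, 0.2], [0, 0, 0]], [[0, 0, 0.2], [0, 0, 0]], [[0, 0, 0.2], [0, 0, 0]], [[0, 0, 0], [0, 0, 0]], [[0, 0, 0], [0, 0, 0]]]'

```text
time_s: 24.5
position: [0.5412, 0.3168, 0.2054]
orientation: [-3.142, 0.0, -0.0]
force: [0.6, 0.1, -0.4]
grip_width: 0.0443
gripper_force: 30.0
```

Request:
play_rows --deltas '[[[0, 0, 0.2], [0, 0, 0]], [[0, 0, 0.2], [0, 0, 0]], [[0, 0, 0.2], [0, 0, 0]], [[0, 0, 0.2], [0, 0, 0]], [[0, 0, 0], [0, 0, 0]], [[0, 0, 0], [0, 0, 0]]]'

```text
time_s: 25.25
position: [0.5412, 0.3168, 0.1974]
orientation: [-3.142, 0.0, 0.0]
force: [-0.6, -0.4, -0.7]
grip_width: 0.0441
gripper_force: 30.0
```

Request:
play_rows --deltas '[[[0, 0, 0.1], [0, 0, 0]], [[0, 0, 0.1], [0, 0, 0]], [[0, 0, 0.1], [0, 0, 0]], [[0, 0, 0.05], [0, 0, 0]], [[0, 0, 0], [0, 0, 0]], [[0, 0, 0], [0, 0, 0]]]'

```text
time_s: 26.0
position: [0.5412, 0.3168, 0.1939]
orientation: [-3.142, 0.0, -0.0]
force: [-0.7, -0.2, -0.3]
grip_width: 0.044
gripper_force: 30.0
```

Request:
play_rows --deltas '[[[0, 0, 0.05], [0, 0, 0]], [[0, 0, 0.05], [0, 0, 0]], [[0, 0, 0.04], [0, 0, 0]], [[0, 0, 0], [0, 0, 0]], [[0, 0, 0], [0, 0, 0]]]'

```text
time_s: 26.62
position: [0.5412, 0.3168, 0.1926]
orientation: [3.142, -0.0, 0.0]
force: [-0.4, 0.2, -0.1]
grip_width: 0.0442
gripper_force: 30.0
```

Request:
play_rows --deltas '[[[0, 0, 0.04], [0, 0, 0]], [[0, 0, 0.04], [0, 0, 0]], [[0, 0, 0.04], [0, 0, 0]], [[0, 0, 0], [0, 0, 0]], [[0, 0, 0], [0, 0, 0]]]'

```text
time_s: 27.25
position: [0.5416, 0.3171, 0.1925]
orientation: [-3.141, 0.0, -0.002]
force: [-1.7, -1.2, 6.5]
grip_width: 0.0441
gripper_force: 30.0
```

The upward force appears at z = 0.1925, the predicted seating height, so the stopper is home. I'll ease the load off, release and retreat.

Request:
play_rows --deltas '[[[0, 0, -0.1], [0, 0, 0]], [[0, 0, 0], [0, 0, 0]]]'

```text
time_s: 27.5
position: [0.5415, 0.317, 0.1925]
orientation: [-3.141, 0.0, -0.001]
force: [-0.0, 0.4, 2.8]
grip_width: 0.0443
gripper_force: 30.0
```

Request:
play_rows --deltas '[[[0, 0, 0], [0, 0, 0]], [[0, 0, 0], [0, 0, 0]], [[0, 0, 0], [0, 0, 0]], [[0, 0, 0], [0, 0, 0]], [[0, 0, -0.5], [0, 0, 0]], [[0, 0, -1], [0, 0, 0]], [[0, 0, -2], [0, 0, 0]], [[0, 0, -3], [0, 0, 0]]]' --claw 7

```text
time_s: 28.5
position: [0.541, 0.3167, 0.2585]
orientation: [3.141, -0.0, -0.001]
force: [1.0, -0.1, 0.0]
grip_width: 0.07
gripper_force: 0.0
```

Request:
play_rows --deltas '[[[0, 0, -3], [0, 0, 0]], [[0, 0, -3], [0, 0, 0]], [[0, 0, -3], [0, 0, 0]], [[-3, 0, 0], [0, 0, 0]], [[-4, 0, 0], [0, 0, 0]], [[-4, 0, 0], [0, 0, 0]], [[-1, 0, 0], [0, 0, 0]], [[0, 0, 0], [0, 0, 0]]]'

```text
time_s: 29.5
position: [0.4214, 0.3171, 0.3488]
orientation: [-3.14, -0.001, -0.004]
force: [0.7, 0.6, -0.4]
grip_width: 0.0698
gripper_force: 0.0
```

```bash
python3 - <<'E'
from h import *
im,d=shot("side","side7"); print(env.sense()["force"])
a=cv2.resize(im[190:290,200:300,::-1],(560,560),interpolation=2); cv2.imwrite("pics/c7.png",a)
E
```

```text
[-0.67344744 -0.28107429 -0.21736386]
```

View pics/c7.png

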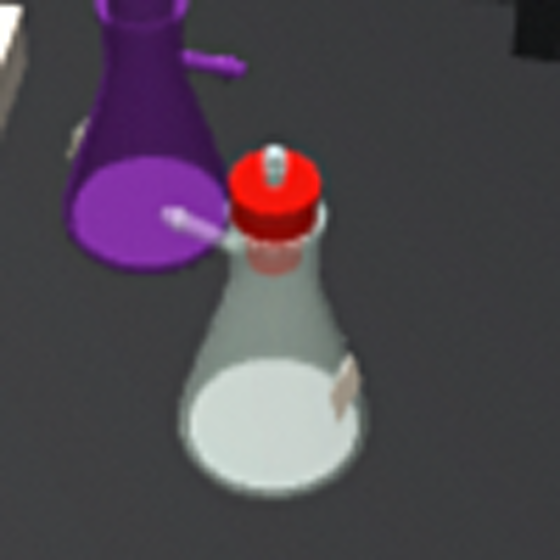

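The stopper sits level and fully home on the rim (crop (275,200)). The flask is upright and the gripper is well clear.

```bash
python3 -c "
from h import *
print(env.hand_in())"
```

```text
the job is handed in; nothing more can be done
None
```

The job is handed in at about 29.5 s: the lid lies flush on the chamber over both pins, the small red stopper is fully home in the clear flask, which is still standing, and I saw no contact with anything else.

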